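Fasten the whetstone in its ratchet stone holder

TASK

The whetstone lies loose in its orange and black stone holder. First slide the orange end stop along the rods towards the stone until its spring catch drops in at the end of its travel and holds it; then pump the orange trigger towards the black handle until the sprung face of the jaw has pushed the stone up against the stop and is itself pressed in about half way, never all the way in. Work the jaw only with the trigger, leave the cup, timer and bowl alone, and finish still holding the trigger squeezed so that the jaw keeps its pressure.

Things in the scene. Friction and masses are not known exactly. Their poses are not given: they have to be found in the camera images.
- holder: stone holder, fixed on rubber feet: two steel rods, black bed between (top 20 mm above worktop), 84 mm wide, y from -210 to +237. Origin on the worktop, mid-width; z up; y along the rods from end stop (-y) to pump head (+y). Head cheeks are 73 mm high; its upright black handle (30 mm wide, 14 mm thick in y, top at 137 mm) has its middle at y = +215 mm. Jaw advances to -y, stop goes home to +y
- stone: whetstone, 48 mm wide (x), 170 mm long (y), 25 mm thick, red-brown over grey, loose on the holder's bed. Origin at the centre of its underside; y along its length
- stop_grip (a point): grip point on the end stop: middle of its upright orange fin, 78 mm above the worktop. The fin is 14 mm thick along the holder's y, 36 mm wide along x, from 50 to 92 mm above the worktop; its middle is 14 mm behind the stop's rubber face. The stone's top is 45 mm above the worktop. Axes as the holder's
- stop (a joint): distance of the end stop from home along the rods, m: 0 = hard end of travel, catch dropped in; up to 0.052 = farther out (holder's -y). About 2 N of friction; over the last 12 mm the catch rides up a ramp (about 4 N in all), and drops in at about 0.0015; then the stop cannot go back past about 0.002
- jaw (a joint): advance of the jaw block towards the stone, m: 0 = fully back, at most 0.046. Ratchet teeth of 3.5 mm; a full trigger stroke advances it two teeth, 7 mm; when the trigger is let go it stays, save for up to one tooth
- face (a joint): how far the jaw's sprung rubber face (50 x 26 mm) is pressed in, m: 0 = free, 0.007 = half way, 0.014 = all the way (over-tightened). Spring 1.3 N per mm; pushing the loose stone along the bed presses it in only 1 to 4 mm
- face_front (a point): middle of the front of the jaw's sprung face, 37 mm above the worktop; axes as the holder's, the face looks along -y
- trigger (a joint): trigger angle, rad: 0 = let go (a spring returns it), 0.40 = fully squeezed towards the handle (hard end). Pivot 60 mm above the worktop; its crossbar, 50 mm above the pivot, swings along the holder's +y by 20 mm. Takes about 4 to 14 N at the crossbar
- trigger_bar (a point): middle of the trigger's orange crossbar: a round bar of 12 mm diameter, 42 mm long along x, about 108 to 110 mm above the worktop; moves with the trigger
- squeeze_point (a point): fixed point of the holder, 110 mm above the worktop, half way between the back (+y side) of the handle and the front (-y side) of the crossbar when fully squeezed, which are then 34 mm apart along y. With the trigger let go the crossbar's front is 36 mm from this point, the handle's back always 17 mm. Axes as the holder's
- cup: small red-brown cup, 57 mm wide, 38 mm high, loose, to be left alone; origin at the centre of its underside
- timer: round red and white kitchen timer, 63 mm wide, 41 mm high, loose, to be left alone; origin at the centre of its underside
- bowl: cream stone bowl, 139 mm wide, 68 mm high, loose, to be left alone; origin at the centre of its underside

How it is judged:
By the outcome, as a careful person would: the job done as asked, in the order asked, and still so for the second after the job is handed in, while the arm keeps its last pose, push and grip.
It also fails if it takes over 69 s, if anything falls off the work surface, if the arm or the gripper's body presses on something with over 40 N, if the wrist force passes 120 N, or if a joint passes its speed limit or range.

ROBOT

A 7-joint arm with a two-finger parallel gripper is mounted at the origin on a cart in front of the work surface, level with it; the furniture and walls round the work are solid. World frame = base frame: x ahead of the robot, y to its left, z up, the work surface at z = 0. Lengths are in mm, angles in rad, forces in N, time in s.
With the tool pointing down it reaches from about 425 to 925 mm from the base axis. Payload 6.8 kg.
Tool frame: the origin (TCP) lies on the centre line of the jaws, within the pads' length; the fingertips stand ahead of it and the grasp point (between the pads) lies 3 mm ahead of it (ctrl.nose_length is the z of the fingertips in the tool frame, in mm); z points along the fingers, y is the line along which they close (so a half turn about z gives the same grasp; the last joint's range is limited). The gripper opens to 85 mm and grips with 20 to 120 N. Pads are 22 mm wide; open, the fingers measure 114 mm over their backs; the gripper's body (76 mm by 85 mm) begins 54 mm behind the grasp point. The pads swing forward as they close: fully open they stand 13 mm farther back than shut.
Start: joints at [-1.219, 0.477, 0.022, 1.555, -0.011, 1.109, -0.083], TCP at [299.543, 604.914, 253.308] pointing down, gripper open.
Joint ranges: [-2.96, 2.96], [-0.34, 2.1], [-1.41, 1.46], [0.24, 2.44], [-1.37, 4.51], [0.17, 1.92], [-2.96, 2.96]. Speed limits (rad/s): [2.39, 2.39, 3.14, 3.14, 3.14, 3.14, 3.14].

INTERFACE

Orientations are given as a 3x3 rotation matrix whose columns are the frame's x, y, z axes.
In Python, from bench import ctrl gives the robot as it stands.
- The arm moves only by the tool move_arm, never from a script. Its argument "rows" is a list of rows, each a list of 6 numbers: the shift along the tool's x, y, z in units of 40 mm (1.0 is 40 mm), then the turn, a rotation vector about the tool's x, y, z in rad. A call has 1 to 12 rows; each row shifts and turns the commanded pose from where the row before left it, along the tool's axes as they then stand; what a row does not reach is not made up. A row lasts 1/12 s, in which the tool goes at most 41.7 mm and 7.16 degrees, less where a joint would pass 70% of its speed; a pose out of reach is approached as far as the arm can. A call is refused whole if a number of a shift passes 1 or a number of a turn 0.125, either way. A call with a gripper value outside its range is refused whole. "fingers" is the finger opening in mm, from 0 to 85.4, set as the call begins (left out, the last holds). The fingers move at their own pace and stop on an object; "squeeze" is the grip in N (left out, the last holds). Time passes only in rows, so rows that do not move let the fingers close. It gives the time, the measured TCP pose, the force, the opening and the grip force at its end, in the units of the state.
- ctrl.state(): the state, without advancing time (a new reading comes with each control period).
- ctrl.read_camera(name): name is "side" or "top" or "wrist"; returns a dict with "image" (480x640x3 uint8, red, green, blue), "mtx" (3x3 intrinsics, pixels), "world_from_camera" (4x4, takes a point from camera to world coordinates). Camera axes: x right, y down, z forward; pixel columns grow to the right and rows downward; lengths in mm; the calibration is good to about 2 mm. A picture is of the moment at which its call begins. There is no depth.
- ctrl.hand_in(): hands the job in; it is judged then, once.
The state is a dict: "t": time; "q": joint angles; "qd": joint speeds; "joint_efforts": joint torques, N m; "position": TCP position; "tcp_rot": TCP orientation; "force": force on the tool from outside, world axes, zero at the start; "wrist_torque": the same for the moment, N m; "grip_width": finger opening in mm; "finger_force": force on a finger pad.
Only numpy, scipy, OpenCV 4.12 (cv2) and the standard library are available. Lean on these libraries where they do the work, as an engineer would, in place of code of your own. Each camera call takes 0.05 s, during which the arm holds its last target. There are 200 camera calls.

## Working session

There is one attempt and no reset: what is moved stays moved. The work goes in short steps, Python scripts to look and compute and a tool call to move; the robot and the scene stay as the last step left them, time stands still between calls to the robot, and variables do not carry over. Pictures are saved under pics/ and viewed, at most 10 in all, crops included, and the job is handed in when it is done.

Besides the shell and the picture viewer there is one more tool, called after ">>>" as name(argument=value, ...) on one line, values as JSON. move_arm: Moves the arm, as the interface text tells. Its arguments: {"type":"object","properties":{"rows":{"type":"array","items":{"type":"array","items":{"type":"number"}}},"fingers":{"type":"number"},"squeeze":{"type":"number"}},"required":["rows"]}

```bash
mkdir -p pics; ls
python3 - <<'E'
from bench import ctrl
import cv2,numpy as np
for n in("top","side"):
    r=ctrl.read_camera(n);cv2.imwrite(f"pics/{n}0.png",r["image"][...,::-1])
    print(n,r["mtx"].round(1).tolist(),r["world_from_camera"].round(3).tolist())
s=ctrl.state();print(s["t"],s["position"],s["tcp_rot"],ctrl.nose_length,s["force"])
E
```

```text
pics
top [[564.8, 0.0, 324.8], [0.0, 564.8, 242.7], [0.0, 0.0, 1.0]] [[-0.03, -0.99, 0.141, 492.436], [-0.999, 0.026, -0.027, 44.64], [0.023, -0.142, -0.99, 1040.423], [0.0, 0.0, 0.0, 1.0]]
side [[468.8, 0.0, 320.5], [0.0, 468.8, 242.0], [0.0, 0.0, 1.0]] [[0.987, -0.061, 0.148, 468.682], [-0.159, -0.5, 0.851, -680.536], [0.022, -0.864, -0.503, 523.393], [0.0, 0.0, 0.0, 1.0]]
0.1 [299.3366752  604.45425957 252.42823501] [[-8.96150826e-01  4.43749190e-01 -5.95220740e-04]
 [ 4.43749566e-01  8.96149541e-01 -1.52408725e-03]
 [-1.42905691e-04 -1.62994100e-03 -9.99998661e-01]] 22.0 [ 0.24393593  0.02512527 -0.20882394]
```

View pics/top0.png

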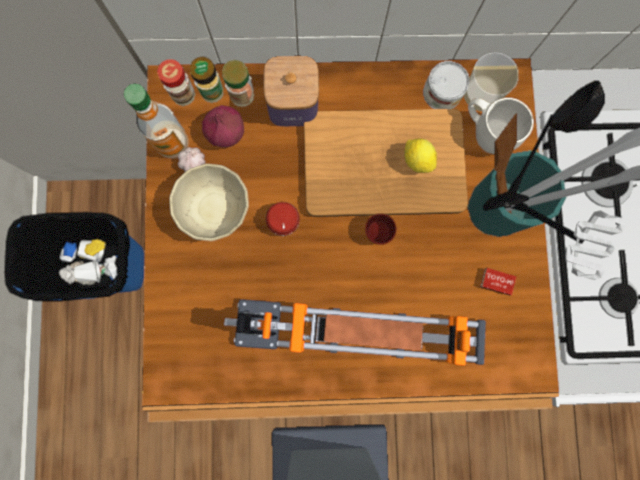

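View pics/side0.png

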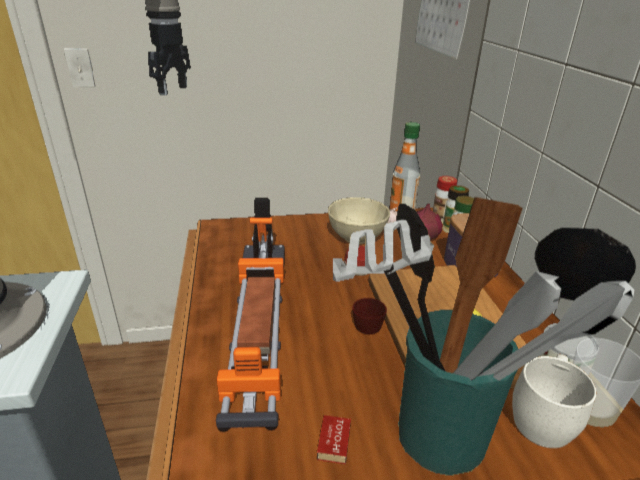

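The top picture shows the holder lying nearly along world y, with the head at about (258,325) px and the end stop at about (462,340). The side picture shows the stop fin at about (247,360) and the trigger and handle at about (262,215). Next I'll measure the orange parts in both views.

```bash
cat > h.py <<'E'
from bench import ctrl
import cv2,numpy as np
def ray(r,u,v):
    T=r["world_from_camera"];d=T[:3,:3]@np.linalg.inv(r["mtx"])@[u,v,1.];return T[:3,3],d/np.linalg.norm(d)
def onz(r,u,v,z):
    o,d=ray(r,u,v);return o+d*(z-o[2])/d[2]
def proj(r,p):
    T=np.linalg.inv(r["world_from_camera"]);c=r["mtx"]@(T[:3,:3]@p+T[:3,3]);return c[:2]/c[2]
def tri(r1,p1,r2,p2):
    o1,d1=ray(r1,*p1);o2,d2=ray(r2,*p2)
    s=np.linalg.lstsq(np.c_[d1,-d2],o2-o1,rcond=None)[0];a,b=o1+s[0]*d1,o2+s[1]*d2
    return (a+b)/2,np.linalg.norm(a-b)
def orange(im):
    h=cv2.cvtColor(im,cv2.COLOR_RGB2HSV);return cv2.inRange(h,(7,200,190),(18,255,255))
E
python3 - <<'E'
from h import *
a=[]
for n,(x0,y0,x1,y1) in (("top",(215,285,500,375)),("side",(190,180,320,440))):
    r=ctrl.read_camera(n);im=r["image"];m=orange(im)
    k,l,st,c=cv2.connectedComponentsWithStats(m)
    for i in range(1,k):
        if st[i,4]>25 and x0<c[i][0]<x1 and y0<c[i][1]<y1: print(n,st[i],c[i].round(1),cv2.minAreaRect(np.argwhere(l==i)[:,::-1].astype(np.float32)))
    cr=im[y0:y1,x0:x1,::-1]
    f=2.8 if n=="top" else 2.3
    a.append(cv2.resize(cr,None,fx=f,fy=f,interpolation=cv2.INTER_CUBIC))
H=600;top,side=a
cv2.imwrite("pics/c_top.png",top);cv2.imwrite("pics/c_side.png",side)
E
```

```text
top [290 303  18  50 581] [297.8 327.5] ((298.4163513183594, 327.4485168457031), (13.50635051727295, 49.33772659301758), 5.04245138168335)
top [263 313   8  25 152] [266.6 325.3] ((266.46685791015625, 324.997802734375), (6.385824203491211, 24.279438018798828), 3.814074993133545)
top [455 316  16  50 449] [462.1 340.4] ((462.5826721191406, 340.5194091796875), (14.458638191223145, 49.239322662353516), 1.9091525077819824)
side [250 218  22   5  92] [260.9 220. ] ((260.5, 220.0), (4.0, 21.0), 90.0)
side [238 258  45  24 505] [260.4 265.6] ((260.0, 269.5), (23.0, 44.0), 90.0)
side [234 347  26  13 272] [246.5 353.1] ((246.571044921875, 352.9949035644531), (11.47077465057373, 25.363950729370117), 85.91438293457031)
side [236 362  22   2  30] [248.4 362.7] ((246.5, 362.5), (1.0, 21.0), 90.0)
side [ 217  369   63   32 1420] [247.7 381.9] ((247.94863891601562, 384.0862121582031), (31.099346160888672, 61.79452896118164), 88.78113555908203)
```

View pics/c_top.png

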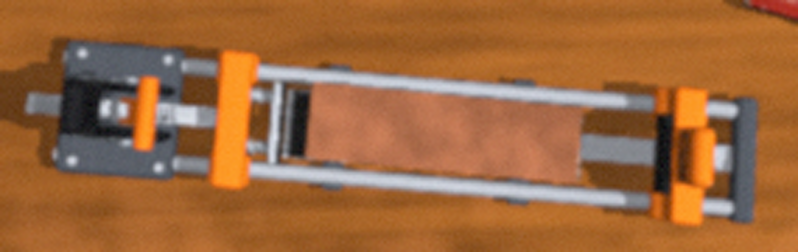

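View pics/c_side.png

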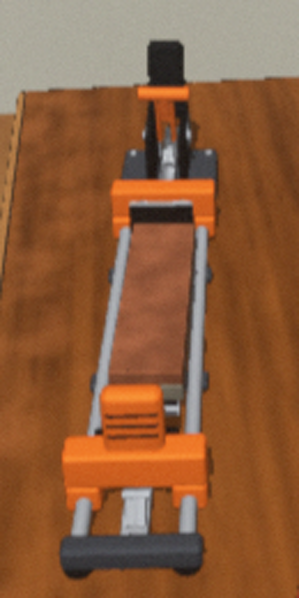

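Run:
```python
from h import *
t=ctrl.read_camera("top");s=ctrl.read_camera("side")
im=cv2.cvtColor(t["image"],cv2.COLOR_RGB2HSV).astype(int)
g=np.where(im[...,1]<70,im[...,2],0).astype(float);g[g<110]=0
def edge(lo,hi):
    P=[]
    for u in range(325,425,2):
        vc=lo+(u-325)*0.077
        v=np.arange(int(vc)-5,int(vc)+7);w=g[v,u]
        if w.sum()>0:P.append((u,(v*w).sum()/w.sum()))
    P=np.array(P);f=np.polyfit(P[:,0],P[:,1],1);print(len(P),f,np.std(P[:,1]-np.polyval(f,P[:,0])));return f
fu=edge(313.5,0);fl=edge(347.5,0)
for z in(30,40):
    for us in((325,425),):
        L=[onz(t,u,np.polyval(f,u),z) for f in(fu,fl) for u in us]
        for a,b in((L[0],L[1]),(L[2],L[3])): d=a-b;print("yaw deg of y axis",np.degrees(np.arctan2(-d[0],d[1])))
        print("mid",((L[0]+L[2])/2).round(1),((L[1]+L[3])/2).round(1),"sep",np.linalg.norm(L[0]-L[2]))
print("bar",tri(t,(266.5,325),s,(260.9,220)), onz(t,266.5,325,114))
fr=[215+714/2.8,285+157/2.8]
print("fin back top edge z92",onz(t,*fr,92),"tri",tri(t,fr,s,(247.5,348)))
# handle: side top edge crop(148..183,41)
print("handle front/top centre tri-plane y: ", onz(t,215+80/2.8,285+106/2.8,137))
for n,p in (("cup",(380,229)),("timer",(282,218)),("bowl",(209,202))): print(n,onz(t,*p,40).round(0))
```

```text
50 [8.61595654e-02 2.83324960e+02] 0.18706738649264823
50 [8.06444613e-02 3.20582033e+02] 0.22163004414684
yaw deg of y axis -6.567381352878785
yaw deg of y axis -6.2958972207862995
mid [482.5  21.3  30. ] [ 462.6 -155.5   30. ] sep 62.022834998741104
yaw deg of y axis -6.567381352878791
yaw deg of y axis -6.295897220786288
mid [482.6  21.6  40. ] [ 462.9 -153.5   40. ] sep 61.409004423454945
bar (array([491.92766154, 118.30052873, 108.14076902]), np.float64(1.3184943017104764)) [492.58567866 117.81822602 114.        ]
fin back top edge z92 [ 456.01530285 -218.06480386   92.        ] tri (array([ 456.47147595, -216.71189952,   96.88192568]), np.float64(0.5370172714396789))
handle front/top centre tri-plane y:  [497.00827346 152.06387107 137.        ]
cup [658. -83.  40.]
timer [682.  93.  40.]
bowl [715. 224.  40.]
```

>>> move_arm(rows=[[0,0,0,0,0,-0.116],[0,0,0,0,0,-0.116],[0,0,0,0,0,-0.116],[-0.5,-0.85,0.05,0,0,0],[-0.5,-0.85,0.05,0,0,0],[-0.5,-0.85,0.05,0,0,0],[-0.5,-0.85,0.05,0,0,0],[-0.5,-0.85,0.05,0,0,0],[-0.5,-0.85,0.05,0,0,0],[-0.5,-0.85,0.05,0,0,0],[-0.5,-0.85,0.05,0,0,0],[-0.5,-0.85,0.05,0,0,0]], fingers=60)

```text
t: 1.3
position: [444.7, 278.9, 235.5]
tcp_rot: [[-0.994, 0.112, 0.0], [0.112, 0.994, 0.0], [-0.0, 0.0, -1.0]]
force: [0.8, 0.4, 0.6]
grip_width: 60.3
finger_force: 0.0
```

```bash
cat >> h.py <<'E'
def go(*targets):
    s=ctrl.state();R=s["tcp_rot"];p=s["position"]
    print("t",s["t"],"p",p.round(1),"F",s["force"].round(1),"w",round(float(s["grip_width"]),1),"ff",s["finger_force"])
    print("yaw of tool y",np.degrees(np.arctan2(R[1,1],R[0,1])).round(2),"tilt",R[:2,2].round(4))
    for x in targets:
        print("shift units",(R.T@(np.array(x)-p)/40).round(3));p=np.array(x)
E
python3 -c "
from h import *
go((530,100,230),(457.5,-213,160),(457,-210.5,81))"
```

```text
t 1.3 p [444.7 278.9 235.5] F [0.8 0.4 0.6] w 60.3 ff 0.0
yaw of tool y 83.6 tilt [0.0004 0.0004]
shift units [-2.617 -4.207  0.135]
shift units [ 0.929 -7.979  1.746]
shift units [0.02  0.06  1.975]
```

>>> move_arm(rows=[[-0.52,-0.84,0.03,0,0,0],[-0.52,-0.84,0.03,0,0,0],[-0.52,-0.84,0.03,0,0,0],[-0.52,-0.84,0.03,0,0,0],[-0.52,-0.84,0.03,0,0,0],[0.1,-0.9,0.1,0,0,0],[0.1,-0.9,0.1,0,0,0],[0.1,-0.9,0.1,0,0,0],[0.1,-0.9,0.1,0,0,0],[0.1,-0.9,0.1,0,0,0],[0.1,-0.9,0.1,0,0,0],[0.1,-0.9,0.1,0,0,0]])

```text
t: 2.3
position: [472.4, -146.7, 201.4]
tcp_rot: [[-0.994, 0.111, 0.001], [0.111, 0.994, 0.0], [-0.001, 0.0, -1.0]]
force: [0.5, 0.5, 0.8]
grip_width: 60.1
finger_force: 0.0
```

>>> move_arm(rows=[[0.1,-0.8,0.3,0,0,0],[0.1,-0.8,0.3,0,0,0],[0,0,0,0,0,0],[0,0,0,0,0,0]])

```text
t: 2.63
position: [456.7, -209.6, 176.8]
tcp_rot: [[-0.993, 0.116, -0.001], [0.116, 0.993, -0.0], [0.001, -0.0, -1.0]]
force: [0.9, 1.0, -0.5]
grip_width: 60.4
finger_force: 0.0
```

```bash
python3 -c "
from h import *
go((457.5,-213,160),(457,-210.5,81))
r=ctrl.read_camera('wrist');cv2.imwrite('pics/w1.png',r['image'][...,::-1])
m=orange(r['image']);print(r['world_from_camera'].round(2).tolist())
p=proj(r,np.array([457,-217.5,92]));q=proj(r,np.array([457,-203.5,92]));print(p,q)
k,l,st,c=cv2.connectedComponentsWithStats(m)
print([(st[i].tolist(),c[i].round(0).tolist()) for i in range(1,k) if st[i,4]>80])"
```

```text
t 2.6333 p [ 456.7 -209.6  176.8] F [ 0.9  1.  -0.5] w 60.4 ff 0.0
yaw of tool y 83.34 tilt [-0.0014 -0.0002]
shift units [-0.031 -0.081  0.42 ]
shift units [0.017 0.061 1.975]
[[0.11, 0.94, 0.31, 377.89], [0.99, -0.11, -0.04, -199.01], [-0.0, 0.31, -0.95, 298.49], [0.0, 0.0, 0.0, 1.0]]
[304.44705362 261.15143488] [325.88794355 258.83998669]
[]
```

View pics/w1.png

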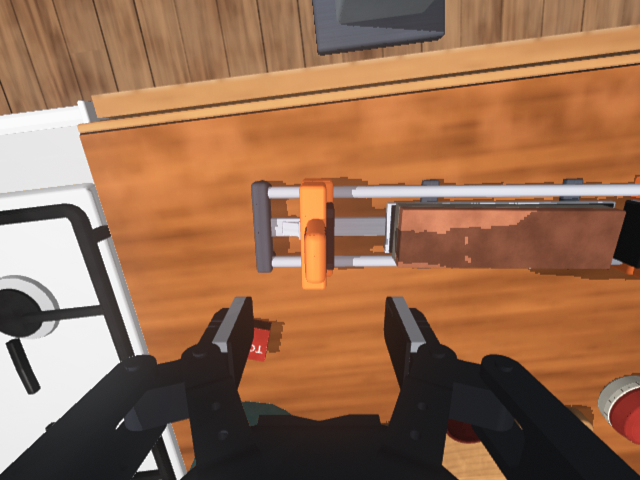

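The wrist view shows the fin at x 303–326 and y 220–285 px, which matches the point I predicted. Going down to grip it.

>>> move_arm(rows=[[0,-0.02,0.6,0,0,0],[0,0,0.6,0,0,0],[0,0,0.6,0,0,0],[0,0,0.6,0,0,0],[0,0,0,0,0,0],[0,0,0,0,0,0]], fingers=50)

```text
t: 3.18
position: [457.8, -207.1, 81.0]
tcp_rot: [[-0.994, 0.109, -0.002], [0.109, 0.994, 0.001], [0.002, 0.001, -1.0]]
force: [-0.7, -0.2, 0.3]
grip_width: 50.2
finger_force: 0.0
```

>>> move_arm(rows=[[0,0,0,0,0,0],[0,0,0,0,0,0],[0,0,0,0,0,0],[0,0,0,0,0,0],[0,0,0,0,0,0],[0,0,0,0,0,0],[0,0,0,0,0,0],[0,0,0,0,0,0]], fingers=5, squeeze=40)

```text
t: 3.85
position: [459.0, -209.3, 83.0]
tcp_rot: [[-0.994, 0.111, 0.003], [0.111, 0.994, -0.001], [-0.003, -0.001, -1.0]]
force: [-1.2, -1.1, 6.1]
grip_width: 13.6
finger_force: 40.9
```

>>> move_arm(rows=[[0,0.1,0,0,0,0],[0,0.1,0,0,0,0],[0,0.1,0,0,0,0],[0,0.1,0,0,0,0],[0,0.1,0,0,0,0],[0,0.1,0,0,0,0]])

```text
t: 4.35
position: [461.6, -186.1, 83.0]
tcp_rot: [[-0.994, 0.112, 0.003], [0.112, 0.994, -0.002], [-0.004, -0.002, -1.0]]
force: [-1.7, -4.0, 8.8]
grip_width: 13.8
finger_force: 41.4
```

>>> move_arm(rows=[[0,0.05,0,0,0,0],[0,0.05,0,0,0,0],[0,0.05,0,0,0,0],[0,0.05,0,0,0,0]])

```text
t: 4.68
position: [462.4, -178.4, 83.0]
tcp_rot: [[-0.994, 0.112, 0.003], [0.112, 0.994, -0.002], [-0.004, -0.002, -1.0]]
force: [-1.5, -5.3, 8.1]
grip_width: 13.4
finger_force: 41.3
```

>>> move_arm(rows=[[0,0.05,0,0,0,0],[0,0.05,0,0,0,0],[0,0.05,0,0,0,0]])

```text
t: 4.93
position: [463.0, -172.8, 83.0]
tcp_rot: [[-0.994, 0.113, 0.003], [0.113, 0.994, -0.002], [-0.004, -0.002, -1.0]]
force: [-2.1, -6.4, 9.0]
grip_width: 13.1
finger_force: 41.3
```

>>> move_arm(rows=[[0,0.03,0,0,0,0],[0,0.03,0,0,0,0],[0,0.03,0,0,0,0],[0,0,0,0,0,0]])

```text
t: 5.27
position: [463.3, -169.7, 83.0]
tcp_rot: [[-0.994, 0.113, 0.003], [0.113, 0.994, -0.003], [-0.004, -0.003, -1.0]]
force: [-2.2, -6.9, 8.5]
grip_width: 13.4
finger_force: 41.3
```

>>> move_arm(rows=[[0,0.05,0,0,0,0],[0,0.05,0,0,0,0],[0,0,0,0,0,0]])

```text
t: 5.52
position: [463.3, -169.4, 83.1]
tcp_rot: [[-0.993, 0.116, 0.004], [0.116, 0.993, -0.007], [-0.005, -0.007, -1.0]]
force: [-2.4, -18.2, 4.5]
grip_width: 13.4
finger_force: 41.4
```

>>> move_arm(rows=[[0,0.05,0,0,0,0],[0,0.05,0,0,0,0],[0,0,0,0,0,0]])

```text
t: 5.77
position: [463.4, -169.2, 83.1]
tcp_rot: [[-0.993, 0.119, 0.005], [0.119, 0.993, -0.011], [-0.006, -0.011, -1.0]]
force: [-3.1, -29.6, 1.6]
grip_width: 13.3
finger_force: 42.4
```

The stop is at its hard end. I'll back off and then pull back gently to check that the catch holds.

>>> move_arm(rows=[[0,-0.08,0,0,0,0],[0,-0.08,0,0,0,0],[0,-0.06,0,0,0,0],[0,-0.04,0,0,0,0],[0,-0.04,0,0,0,0],[0,-0.04,0,0,0,0],[0,0,0,0,0,0]])

```text
t: 6.35
position: [463.1, -171.9, 83.0]
tcp_rot: [[-0.994, 0.111, 0.003], [0.111, 0.994, 0.001], [-0.003, 0.001, -1.0]]
force: [-2.0, 3.1, 11.5]
grip_width: 13.6
finger_force: 42.5
```

>>> move_arm(rows=[[0,-0.04,0,0,0,0],[0,-0.04,0,0,0,0],[0,0,0,0,0,0]])

```text
t: 6.6
position: [463.1, -172.5, 83.0]
tcp_rot: [[-0.994, 0.109, 0.002], [0.109, 0.994, 0.004], [-0.002, 0.004, -1.0]]
force: [-1.3, 11.3, 15.6]
grip_width: 13.4
finger_force: 43.0
```

The catch holds: the pull rose from 3 to 11 N with hardly any movement. Releasing the fin and going to the trigger.

>>> move_arm(rows=[[0,0.06,0,0,0,0],[0,0.06,0,0,0,0],[0,0,0,0,0,0]])

```text
t: 6.85
position: [463.2, -171.2, 83.0]
tcp_rot: [[-0.994, 0.111, 0.003], [0.111, 0.994, -0.0], [-0.003, 0.0, -1.0]]
force: [-2.5, 0.4, 11.3]
grip_width: 13.3
finger_force: 42.4
```

>>> move_arm(rows=[[0,0,0,0,0,0],[0,0,0,0,0,0],[0,0,0,0,0,0],[0,0,0,0,0,0],[0,0,-0.3,0,0,0],[0,0,-0.8,0,0,0],[0,0,-1,0,0,0],[0,0,-1,0,0,0]], fingers=50)

```text
t: 7.52
position: [460.9, -171.1, 206.0]
tcp_rot: [[-0.994, 0.112, -0.003], [0.112, 0.994, 0.0], [0.003, -0.0, -1.0]]
force: [1.1, 0.3, -0.3]
grip_width: 50.1
finger_force: 0.0
```

>>> move_arm(rows=[[0,1,0,0,0,0],[0,1,0,0,0,0],[0,1,0,0,0,0],[0,1,0,0,0,0],[0,1,0,0,0,0],[0,0.8,0,0,0,0],[0,0.4,0,0,0,0],[0,0,0,0,0,0],[0,0,0,0,0,0]], fingers=85)

```text
t: 8.27
position: [489.3, 75.9, 205.0]
tcp_rot: [[-0.994, 0.109, -0.001], [0.109, 0.994, -0.0], [0.001, -0.0, -1.0]]
force: [-0.4, -0.8, 0.3]
grip_width: 84.7
finger_force: 0.0
```

```bash
python3 -c "
from h import *
go((495.5,148.1,200),(495.5,148.1,113))
r=ctrl.read_camera('wrist');t=ctrl.read_camera('top');s=ctrl.read_camera('side')
cv2.imwrite('pics/w2.png',r['image'][...,::-1])
for n,q in(('bar',(492.2,118.3,109)),('sq',(495.5,148.1,110)),('htop',(496.6,158,137))):print(n,proj(r,np.array(q)).round(0))
for a in (r,t,s):
  k,l,st,c=cv2.connectedComponentsWithStats(orange(a['image']))
  print([(st[i].tolist(),c[i].round(0).tolist()) for i in range(1,k) if st[i,4]>80])"
```

```text
t 8.2667 p [489.3  75.9 205. ] F [-0.4 -0.8  0.3] w 84.7 ff 0.0
yaw of tool y 83.72 tilt [-0.0006 -0.0003]
shift units [0.044 1.811 0.125]
shift units [-1.000e-03  1.000e-03  2.175e+00]
bar [379. 251.]
sq [424. 251.]
htop [454. 267.]
[]
[([431, 314, 16, 50, 454], [438.0, 339.0])]
[([238, 258, 45, 25, 516], [261.0, 266.0]), ([238, 327, 24, 11, 231], [250.0, 332.0]), ([221, 348, 59, 31, 1280], [250.0, 360.0])]
```

View pics/w2.png

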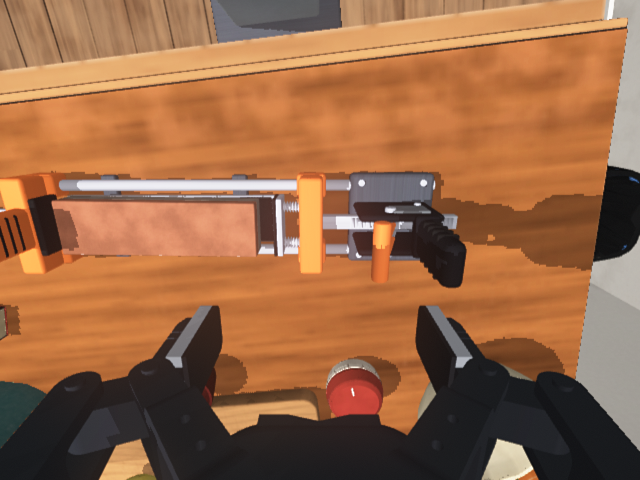

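The wrist view shows the bar at (382,250) px and the handle top at about (453,266), both within 2 mm of my predictions.

>>> move_arm(rows=[[0.04,0.8,0,0,0,0],[0,0.7,0,0,0,0],[0,0.33,0.1,0,0,0],[0,0,0,0,0,0],[0,0,0,0,0,0],[0,0,0,0,0,0]])

```text
t: 8.92
position: [496.1, 146.0, 201.0]
tcp_rot: [[-0.994, 0.114, -0.001], [0.114, 0.994, -0.001], [0.001, -0.001, -1.0]]
force: [-0.3, 0.1, -0.1]
grip_width: 84.5
finger_force: 0.0
```

```bash
python3 -c "
from h import *
go((495.5,148.6,113))
w=ctrl.read_camera('wrist');cv2.imwrite('pics/w3.png',w['image'][140:320,:,::-1])"
```

```text
t 8.9167 p [496.1 146.  201. ] F [-0.3  0.1 -0.1] w 84.5 ff 0.0
yaw of tool y 83.46 tilt [-0.0007 -0.0012]
shift units [0.022 0.066 2.201]
```

>>> move_arm(rows=[[0,0.05,0.3,0,0,0],[0,0,0.5,0,0,0],[0,0,0.5,0,0,0],[0,0,0.5,0,0,0],[0,0,0.4,0,0,0],[0,0,0,0,0,0],[0,0,0,0,0,0]])

```text
t: 9.55
position: [496.1, 148.6, 113.0]
tcp_rot: [[-0.994, 0.113, -0.002], [0.113, 0.994, -0.001], [0.001, -0.001, -1.0]]
force: [-0.1, 0.0, 0.3]
grip_width: 85.0
finger_force: 0.0
```

```bash
python3 -c "
from h import *
go((495.5,148.6,113))
w=ctrl.read_camera('wrist');cv2.imwrite('pics/w4.png',w['image'][...,::-1])"
```

```text
t 9.55 p [496.1 148.6 113. ] F [-0.1  0.   0.3] w 85.0 ff 0.0
yaw of tool y 83.48 tilt [-0.0015 -0.0012]
shift units [ 0.015 -0.002  0.001]
```

View pics/w4.png

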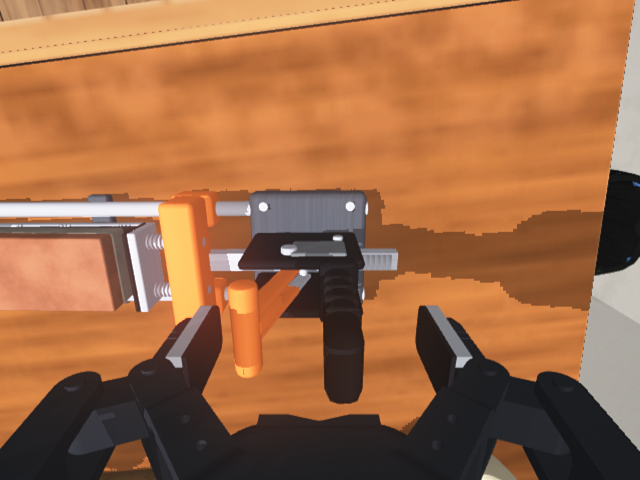

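The bar at (247,330) px and the handle at (343,350) both lie between the pads. The jaw plate at (145,265), its springs and the orange block at (185,250) can be tracked from here. First stroke now.

```bash
cat >> h.py <<'E'
def jaw(name=None,im=None,dbg=False):
    r=None
    if im is None:
        r=ctrl.read_camera("wrist");im=r["image"]
        if name: cv2.imwrite(f"pics/{name}.png",im[...,::-1])
    hsv=cv2.cvtColor(im,cv2.COLOR_RGB2HSV)[225:300:5].astype(int)
    out=[]
    for i,row in enumerate(hsv):
        H,S,V=row.T
        o=(H>=6)&(H<=20)&(S>200)&(V>190)
        # leftmost orange run of >=25 px
        run=np.convolve(o,np.ones(20),'valid')>=20
        xo=np.argmax(run) if run.any() else -1
        w=(S<40)&(V>150);w[max(xo,0):]=0
        xs=np.flatnonzero(w[max(0,xo-60):xo])+max(0,xo-60) if xo>0 else []
        out.append((225+5*i,int(xo),int(xs[0]) if len(xs) else -1,int(xs[-1]) if len(xs) else -1))
    return out
E
python3 -c "
from h import *
im=cv2.imread('pics/w4.png')[...,::-1].copy()
for o in jaw(im=im):print(o)
for y in(240,265):print(cv2.cvtColor(im,cv2.COLOR_RGB2HSV)[y,100:176:3].tolist())"
```

```text
(225, -1, -1, -1)
(230, -1, -1, -1)
(235, -1, -1, -1)
(240, -1, -1, -1)
(245, -1, -1, -1)
(250, -1, -1, -1)
(255, -1, -1, -1)
(260, -1, -1, -1)
(265, -1, -1, -1)
(270, -1, -1, -1)
(275, -1, -1, -1)
(280, -1, -1, -1)
(285, -1, -1, -1)
(290, -1, -1, -1)
(295, -1, -1, -1)
[[8, 128, 155], [8, 125, 112], [7, 122, 111], [7, 122, 111], [12, 51, 141], [8, 57, 107], [10, 59, 108], [8, 62, 107], [2, 73, 87], [166, 24, 139], [120, 2, 251], [128, 4, 250], [168, 26, 149], [174, 34, 141], [174, 37, 143], [169, 26, 167], [174, 34, 159], [173, 35, 162], [168, 22, 194], [167, 23, 196], [175, 43, 153], [18, 139, 255], [20, 144, 255], [20, 144, 255], [20, 145, 255], [20, 146, 255]]
[[10, 127, 231], [10, 124, 236], [7, 128, 132], [7, 126, 111], [8, 130, 110], [8, 126, 111], [10, 56, 122], [9, 66, 109], [7, 68, 109], [4, 79, 94], [3, 96, 85], [120, 1, 255], [135, 4, 250], [146, 9, 223], [173, 37, 143], [176, 40, 142], [176, 44, 144], [176, 44, 146], [176, 50, 148], [179, 48, 150], [179, 49, 151], [10, 171, 172], [11, 178, 247], [20, 145, 255], [20, 146, 255], [20, 146, 255]]
```

>>> move_arm(rows=[[0,0,0,0,0,0],[0,0,0,0,0,0],[0,0,0,0,0,0],[0,0,0,0,0,0],[0,0,0,0,0,0],[0,0,0,0,0,0],[0,0,0,0,0,0],[0,0,0,0,0,0]], fingers=34, squeeze=30)

```text
t: 10.27
position: [497.1, 147.4, 114.8]
tcp_rot: [[-0.993, 0.114, 0.001], [0.114, 0.993, -0.002], [-0.001, -0.002, -1.0]]
force: [-1.1, -7.2, 7.1]
grip_width: 34.3
finger_force: 6.8
```

```bash
python3 -c "
from h import *
go()
for o in jaw('w5'):print(o)"
```

```text
t 10.2667 p [497.1 147.4 114.8] F [-1.1 -7.2  7.1] w 34.3 ff 6.785517605021596
yaw of tool y 83.46 tilt [ 0.0011 -0.0021]
(225, -1, -1, -1)
(230, -1, -1, -1)
(235, -1, -1, -1)
(240, -1, -1, -1)
(245, -1, -1, -1)
(250, -1, -1, -1)
(255, -1, -1, -1)
(260, -1, -1, -1)
(265, -1, -1, -1)
(270, -1, -1, -1)
(275, -1, -1, -1)
(280, -1, -1, -1)
(285, -1, -1, -1)
(290, -1, -1, -1)
(295, -1, -1, -1)
```

```bash
cat >> h.py <<'E'
def jaw(name=None,im=None):
    if im is None:
        r=ctrl.read_camera("wrist");im=r["image"]
        if name: cv2.imwrite(f"pics/{name}.png",im[...,::-1])
    hsv=cv2.cvtColor(np.ascontiguousarray(im),cv2.COLOR_RGB2HSV).astype(int);out=[]
    for y in range(235,300,8):
        H,S,V=hsv[y].T
        o=(H>=8)&(H<=22)&(S>125)&(S<185)&(V>235)
        # orange run of 20 px preceded within 60 px by a white plate
        run=np.flatnonzero(np.convolve(o,np.ones(20),'valid')>=19)
        w=(S<22)&(V>215)
        for xo in run:
            xs=np.flatnonzero(w[max(0,xo-50):xo])+max(0,xo-50)
            if len(xs)>=2: out.append((y,int(xs[0]),int(xo),int(xo-xs[0])));break
    return out
E
python3 -c "
from h import *
for n in('w4','w5'): print(n,jaw(im=cv2.imread(f'pics/{n}.png')[...,::-1]))"
```

```text
w4 [(235, 127, 161, 34), (243, 128, 163, 35), (251, 130, 163, 33), (259, 132, 165, 33), (267, 133, 166, 33), (275, 135, 167, 32), (283, 136, 168, 32), (291, 138, 170, 32), (299, 129, 171, 42)]
w5 [(235, 121, 155, 34), (243, 122, 156, 34), (251, 124, 157, 33), (259, 126, 158, 32), (267, 127, 160, 33), (275, 129, 161, 32), (283, 130, 162, 32), (291, 132, 164, 32), (299, 133, 165, 32)]
```

View pics/w5.png

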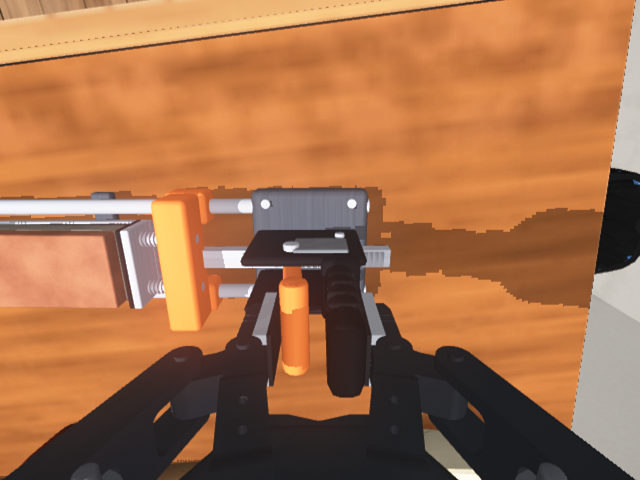

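>>> move_arm(rows=[[0,0,0,0,0,0],[0,0,0,0,0,0],[0,0,0,0,0,0],[0,0,0,0,0,0],[0,0,0,0,0,0],[0,0,0,0,0,0],[0,0,0,0,0,0]], fingers=82)

```text
t: 10.9
position: [496.7, 151.0, 113.6]
tcp_rot: [[-0.994, 0.111, 0.001], [0.111, 0.994, 0.001], [-0.001, 0.001, -1.0]]
force: [0.4, 0.9, 0.0]
grip_width: 82.1
finger_force: 0.0
```

>>> move_arm(rows=[[0,0,0,0,0,0],[0,0,0,0,0,0],[0,0,0,0,0,0],[0,0,0,0,0,0],[0,0,0,0,0,0],[0,0,0,0,0,0],[0,0,0,0,0,0],[0,0,0,0,0,0]], fingers=34)

```text
t: 11.57
position: [496.5, 147.5, 113.7]
tcp_rot: [[-0.994, 0.113, -0.001], [0.113, 0.994, -0.003], [0.0, -0.003, -1.0]]
force: [-1.8, -7.7, 6.7]
grip_width: 33.9
finger_force: 7.1
```

```bash
python3 -c "
from h import *
go();print(jaw('w6'))
t=ctrl.read_camera('top');cv2.imwrite('pics/t6.png',t['image'][...,::-1])
h=cv2.cvtColor(t['image'],cv2.COLOR_RGB2HSV)
print([(u,h[340,u].tolist()) for u in range(410,445,2)])"
```

```text
t 11.5667 p [496.5 147.5 113.7] F [-1.8 -7.7  6.7] w 33.9 ff 7.136176961939782
yaw of tool y 83.48 tilt [-0.0006 -0.0028]
[(235, 107, 141, 34), (243, 109, 143, 34), (251, 111, 144, 33), (259, 112, 145, 33), (267, 114, 147, 33), (275, 116, 148, 32), (283, 117, 149, 32), (291, 119, 152, 33), (299, 121, 152, 31)]
[(410, [9, 145, 186]), (412, [10, 148, 169]), (414, [9, 140, 115]), (416, [9, 148, 110]), (418, [10, 141, 114]), (420, [10, 136, 114]), (422, [170, 12, 127]), (424, [110, 17, 137]), (426, [94, 42, 43]), (428, [75, 38, 27]), (430, [5, 118, 52]), (432, [12, 217, 126]), (434, [12, 186, 70]), (436, [12, 220, 118]), (438, [12, 228, 204]), (440, [14, 221, 248]), (442, [16, 216, 252]), (444, [14, 178, 251])]
```

>>> move_arm(rows=[[0,0,0,0,0,0],[0,0,0,0,0,0],[0,0,0,0,0,0],[0,0,0,0,0,0],[0,0,0,0,0,0],[0,0,0,0,0,0],[0,0,0,0,0,0]], fingers=82)

```text
t: 12.25
position: [496.7, 150.9, 113.5]
tcp_rot: [[-0.994, 0.111, 0.001], [0.111, 0.994, 0.001], [-0.001, 0.001, -1.0]]
force: [0.2, 0.3, -0.2]
grip_width: 82.1
finger_force: 0.0
```

>>> move_arm(rows=[[0,0,0,0,0,0],[0,0,0,0,0,0],[0,0,0,0,0,0],[0,0,0,0,0,0],[0,0,0,0,0,0],[0,0,0,0,0,0],[0,0,0,0,0,0],[0,0,0,0,0,0]], fingers=34)

```text
t: 12.92
position: [496.5, 147.5, 113.8]
tcp_rot: [[-0.994, 0.113, -0.0], [0.113, 0.994, -0.003], [0.0, -0.003, -1.0]]
force: [-1.7, -7.3, 8.3]
grip_width: 34.2
finger_force: 7.8
```

```bash
python3 -c "
from h import *
go();print(jaw('w7'))
t=ctrl.read_camera('top');cv2.imwrite('pics/t7.png',t['image'][...,::-1])
h=cv2.cvtColor(t['image'],cv2.COLOR_RGB2HSV)
print([(u,h[340,u].tolist()) for u in range(414,434,2)])
a=cv2.resize(t['image'][295:375,215:480,::-1],None,fx=3,fy=3,interpolation=cv2.INTER_CUBIC)
b=cv2.imread('pics/w7.png')[150:390];b=cv2.copyMakeBorder(b,0,0,0,a.shape[1]-640,0)
cv2.imwrite('pics/c7.png',np.r_[a,b])"
```

```text
t 12.9167 p [496.5 147.5 113.8] F [-1.7 -7.3  8.3] w 34.2 ff 7.829105146229267
yaw of tool y 83.48 tilt [-0.0005 -0.0027]
[(235, 97, 129, 32), (243, 99, 131, 32), (251, 101, 132, 31), (259, 103, 134, 31), (267, 104, 135, 31), (275, 106, 137, 31), (283, 108, 138, 30), (291, 110, 140, 30), (299, 111, 141, 30)]
[(414, [10, 143, 118]), (416, [11, 154, 109]), (418, [11, 148, 112]), (420, [9, 140, 113]), (422, [10, 123, 114]), (424, [129, 15, 122]), (426, [60, 6, 43]), (428, [54, 64, 20]), (430, [10, 130, 53]), (432, [13, 224, 125])]
```

View pics/c7.png

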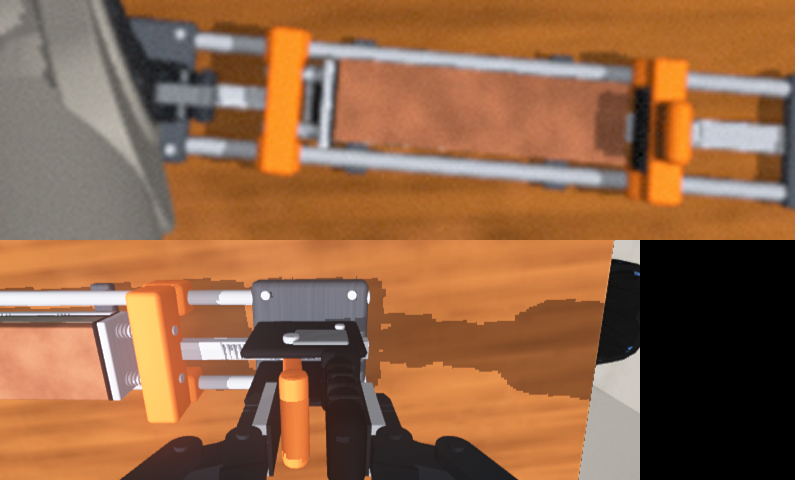

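The face now touches the stone and has begun to push it, and about 3–4 mm is left to the stop. Another stroke.

>>> move_arm(rows=[[0,0,0,0,0,0],[0,0,0,0,0,0],[0,0,0,0,0,0],[0,0,0,0,0,0],[0,0,0,0,0,0],[0,0,0,0,0,0],[0,0,0,0,0,0]], fingers=82)

```text
t: 13.6
position: [496.7, 151.0, 113.5]
tcp_rot: [[-0.994, 0.111, 0.001], [0.111, 0.994, 0.001], [-0.001, 0.001, -1.0]]
force: [0.4, -0.2, 0.3]
grip_width: 82.0
finger_force: 0.0
```

>>> move_arm(rows=[[0,0,0,0,0,0],[0,0,0,0,0,0],[0,0,0,0,0,0],[0,0,0,0,0,0],[0,0,0,0,0,0],[0,0,0,0,0,0],[0,0,0,0,0,0],[0,0,0,0,0,0]], fingers=34)

```text
t: 14.27
position: [496.5, 147.4, 113.8]
tcp_rot: [[-0.994, 0.114, -0.0], [0.114, 0.994, -0.003], [0.0, -0.003, -1.0]]
force: [-2.1, -6.6, 9.0]
grip_width: 34.5
finger_force: 7.8
```

```bash
python3 -c "
from h import *
go();print(jaw('w8'))
t=ctrl.read_camera('top');cv2.imwrite('pics/t8.png',t['image'][...,::-1])
h=cv2.cvtColor(t['image'],cv2.COLOR_RGB2HSV)
print([(u,h[340,u].tolist()) for u in range(418,434,1)])"
```

```text
t 14.2667 p [496.5 147.4 113.8] F [-2.1 -6.6  9. ] w 34.5 ff 7.820111643522978
yaw of tool y 83.48 tilt [-0.0005 -0.0027]
[(235, 85, 117, 32), (243, 87, 118, 31), (251, 89, 120, 31), (259, 91, 122, 31), (267, 92, 123, 31), (275, 94, 125, 31), (283, 96, 126, 30), (291, 98, 128, 30), (299, 100, 129, 29)]
[(418, [10, 146, 115]), (419, [9, 139, 112]), (420, [10, 139, 114]), (421, [10, 147, 111]), (422, [11, 151, 108]), (423, [10, 148, 114]), (424, [9, 147, 113]), (425, [10, 153, 113]), (426, [8, 134, 110]), (427, [9, 134, 76]), (428, [15, 102, 40]), (429, [90, 39, 33]), (430, [10, 117, 48]), (431, [11, 192, 101]), (432, [11, 208, 124]), (433, [13, 216, 99])]
```

>>> move_arm(rows=[[0,0,0,0,0,0],[0,0,0,0,0,0],[0,0,0,0,0,0],[0,0,0,0,0,0],[0,0,0,0,0,0],[0,0,0,0,0,0],[0,0,0,0,0,0]], fingers=82)

```text
t: 14.95
position: [496.7, 151.0, 113.5]
tcp_rot: [[-0.994, 0.111, 0.001], [0.111, 0.994, 0.001], [-0.001, 0.001, -1.0]]
force: [-0.3, -0.3, -0.8]
grip_width: 82.0
finger_force: 0.0
```

>>> move_arm(rows=[[0,0,0,0,0,0],[0,0,0,0,0,0],[0,0,0,0,0,0],[0,0,0,0,0,0],[0,0,0,0,0,0],[0,0,0,0,0,0],[0,0,0,0,0,0],[0,0,0,0,0,0]], fingers=34)

```text
t: 15.62
position: [496.6, 147.4, 113.9]
tcp_rot: [[-0.994, 0.113, -0.0], [0.113, 0.994, -0.003], [0.0, -0.003, -1.0]]
force: [-2.0, -8.8, 9.8]
grip_width: 34.2
finger_force: 11.0
```

```bash
python3 -c "
from h import *
go();print(jaw('w9'))
t=ctrl.read_camera('top');cv2.imwrite('pics/t9.png',t['image'][...,::-1])
h=cv2.cvtColor(t['image'],cv2.COLOR_RGB2HSV)
print([(u,h[340,u].tolist()) for u in range(424,434,1)])"
```

```text
t 15.6167 p [496.6 147.4 113.9] F [-2.  -8.8  9.8] w 34.2 ff 10.971106477081776
yaw of tool y 83.48 tilt [-0.0005 -0.0028]
[(235, 83, 106, 23), (243, 85, 107, 22), (251, 87, 109, 22), (259, 89, 111, 22), (267, 91, 112, 21), (275, 93, 114, 21), (283, 94, 116, 22), (291, 96, 117, 21), (299, 98, 119, 21)]
[(424, [10, 147, 113]), (425, [10, 142, 113]), (426, [10, 144, 113]), (427, [9, 141, 105]), (428, [11, 122, 75]), (429, [0, 80, 35]), (430, [98, 34, 30]), (431, [10, 163, 78]), (432, [11, 215, 141]), (433, [12, 223, 135])]
```

The face is pressed in about 6.8 mm: the spring gap went from 33 to 22 px at 1.65 px/mm, and the stone is against the stop. I'll clamp the trigger a little more firmly and check again.

>>> move_arm(rows=[[0,0,0,0,0,0],[0,0,0,0,0,0],[0,0,0,0,0,0],[0,0,0,0,0,0],[0,0,0,0,0,0],[0,0,0,0,0,0]], fingers=31, squeeze=30)

```text
t: 16.22
position: [496.6, 147.8, 114.0]
tcp_rot: [[-0.994, 0.113, -0.0], [0.113, 0.994, -0.003], [0.0, -0.003, -1.0]]
force: [-2.2, -7.0, 10.5]
grip_width: 33.3
finger_force: 30.7
```

```bash
python3 -c "
from h import *
go();print(jaw('w10'))
t=ctrl.read_camera('top');a=cv2.resize(t['image'][295:375,215:480,::-1],None,fx=3,fy=3,interpolation=cv2.INTER_CUBIC)
b=cv2.imread('pics/w10.png')[150:390];b=cv2.copyMakeBorder(b,0,0,0,a.shape[1]-640,0)
cv2.imwrite('pics/c10.png',np.r_[a,b])"
```

```text
t 16.2167 p [496.6 147.8 114. ] F [-2.2 -7.  10.5] w 33.3 ff 30.656336965039372
yaw of tool y 83.53 tilt [-0.0003 -0.0026]
[(235, 83, 105, 22), (243, 85, 107, 22), (251, 86, 108, 22), (259, 88, 110, 22), (267, 90, 112, 22), (275, 92, 113, 21), (283, 94, 115, 21), (291, 96, 117, 21), (299, 98, 118, 20)]
```

View pics/c10.png

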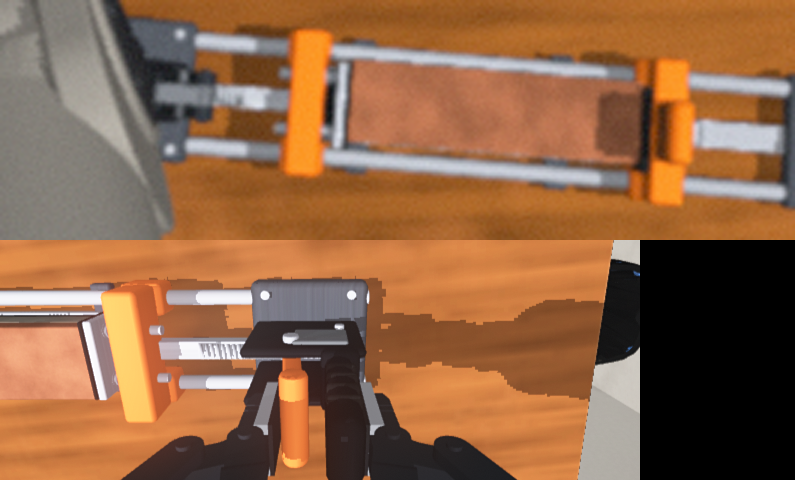

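The stone (right end at about 643 px) is up against the stop's rubber face. The face is about half way in, and the trigger is clamped against the handle with 30 N.

```bash
python3 -c "
from bench import ctrl
print(ctrl.hand_in())"
```

```text
the job is handed in; nothing more can be done
None
```

The job is handed in: the end stop is caught at home, the stone is up against it, the jaw face is pressed in about 6.8 mm of 14 (measured from the camera), and the trigger is still held squeezed.

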